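# Put the deep sockets back on their rail in size order

### The arm

A 6-joint arm with a two-finger parallel gripper is mounted at the origin on the work surface. World frame = base frame: x ahead of the robot, y to its left, z up, the work surface at z = 0. Lengths are in m, angles in rad, forces in N, time in s.
With the tool pointing down it reaches from about 0.325 to 0.775 m from the base axis. Payload 5.5 kg.
Tool frame: the origin (TCP) lies on the centre line of the jaws, within the pads' length; the fingertips stand 11 mm ahead of it and the grasp point (between the pads) lies 8 mm behind it; z points along the fingers, y is the line along which they close (so a half turn about z gives the same grasp; the last joint's range is limited). The gripper opens to 88 mm and grips with 3 to 60 N. Pads are 20 mm wide; open, the fingers measure 115 mm over their backs; the gripper's body (75 mm by 178 mm) begins 61 mm behind the grasp point.
Start: joints at [-1.346, 0.091, 1.231, -0, 1.82, -0.057], TCP at [0.167, -0.576, 0.234] pointing down, gripper open.
Joint ranges: [-2.87, 2.87], [-0.86, 2.18], [0.17, 2.46], [-1.51, 4.65], [0.06, 2.69], [-2.65, 2.65]. Speed limits (rad/s): [2.57, 2.57, 3.01, 3.14, 3.14, 3.14].

### API

Orientations are given as a 3x3 rotation matrix whose columns are the frame's x, y, z axes.
In Python, from plant import ctrl gives the robot as it stands.
- The arm moves only by the tool drive_tool, never from a script. Its arguments are lists of equal length, an entry for each row: "fingers": the closure in counts, from 0 (fully open) to 255 (shut); "delta_pos": the shift along the tool's x, y, z scaled (see below), a list of three; "yaw": the turn about the tool's z scaled (see below). In form: {"fingers": [fingers, ...], "delta_pos": [[dx, dy, dz], ...], "yaw": [yaw, ...]}. A call has 1 to 8 rows; each row is the pose to reach, as a shift and turn from the pose commanded when the call began, along the tool's axes at that moment; what a row does not reach only later rows make up. The controller multiplies each number of a shift by 300 mm and each number of a turn by pi/4 rad. A row lasts 1/10 s, in which the tool goes at most 50 mm and 8.59 degrees, less where a joint would pass 70% of its speed; a pose out of reach is approached as far as the arm can. A call with a number of a shift or a turn outside -1 to 1 is refused whole. A call with a gripper value outside its range is refused whole. The fingers move at their own pace and stop on an object; "newtons" is the grip in N (left out, the last holds). Time passes only in rows, so rows that repeat a pose let the fingers close. It gives the time, the measured TCP pose, the force, the opening and the grip force at its end, in the units of the state.
- ctrl.get_state(): the state, without advancing time (a new reading comes with each control period).
- ctrl.camera(name): name is "scene" or "top" or "wrist"; returns a dict with "frame" (384x512x3 uint8, red, green, blue), "fx", "fy", "cx", "cy" (pixels), "world_from_camera" (4x4, takes a point from camera to world coordinates). Camera axes: x right, y down, z forward; pixel columns grow to the right and rows downward; lengths in m; the calibration is good to about 2 mm. The wrist camera is an equidistant fisheye: a pixel r from the principal point sees the ray r / f radians off the axis. A picture is of the moment at which its call begins. There is no depth.
- ctrl.hand_in(): hands the job in; it is judged then, once.
The state is a dict: "clock": time; "q": joint angles; "dq": joint speeds; "tau": joint torques, N m; "ee_pos": TCP position; "tcp_rot": TCP orientation; "ft_force": force on the tool from outside, world axes, zero at the start; "moment": the same for the moment, N m; "opening": opening from 0.0 (shut) to 1.0 (fully open); "grip_force": force on a finger pad.
Only numpy, scipy, OpenCV 4.12 (cv2) and the standard library are available. Lean on these libraries where they do the work, as an engineer would, in place of code of your own. Each camera call takes 0.05 s, during which the arm holds its last target. There are 200 camera calls.

### The job

Move the four steel sockets from the red job rail to the aluminium storage rail and range them there by size: the smallest in the pocket next to the hanging ring, then each next larger one, the largest at the far end. Set each down gently, standing upright and hole up in the middle of its own pocket, and leave the spray can where it stands.

Things in the scene. Friction and masses are not known exactly. Their poses are not given: they have to be found in the camera images.
- socket_15_center (a point): The smallest of four round steel deep sockets: 21.5 mm across its upper 46 mm, foot 21.5 mm across, 78 mm tall, 15 mm hexagon hole in the top. This point: on its axis, 39 mm above the foot; z up. All four start upright, in any order, in the red job rail's pockets (like the storage rail's, floors 14 mm above the bench, 66 mm apart in a straight row).
- socket_19_center (a point): The second smallest of four round steel deep sockets: 28 mm across its upper 46 mm, foot 26 mm across, 78 mm tall, 19 mm hexagon hole in the top. This point: on its axis, 39 mm above the foot; z up. All four start upright, in any order, in the red job rail's pockets (like the storage rail's, floors 14 mm above the bench, 66 mm apart in a straight row).
- socket_24_center (a point): The second largest of four round steel deep sockets: 35 mm across its upper 46 mm, foot 30 mm across, 78 mm tall, 24 mm hexagon hole in the top. This point: on its axis, 39 mm above the foot; z up. All four start upright, in any order, in the red job rail's pockets (like the storage rail's, floors 14 mm above the bench, 66 mm apart in a straight row).
- socket_30_center (a point): The largest of four round steel deep sockets: 42 mm across its upper 46 mm, foot 34 mm across, 78 mm tall, 30 mm hexagon hole in the top. This point: on its axis, 39 mm above the foot; z up. All four start upright, in any order, in the red job rail's pockets (like the storage rail's, floors 14 mm above the bench, 66 mm apart in a straight row).
- pocket_a_floor (a point): One of four equal square black pockets on the aluminium storage rail: 58 mm outside, 52 mm inside, lip 6 mm above the floor, empty at first. This point: centre of its floor, 14 mm above the bench. They stand in a straight row, about 66 mm apart (x across the row, y along it); the names do not tell their order. Only its weight holds a socket there.
- pocket_b_floor (a point): One of four equal square black pockets on the aluminium storage rail: 58 mm outside, 52 mm inside, lip 6 mm above the floor, empty at first. This point: centre of its floor, 14 mm above the bench. They stand in a straight row, about 66 mm apart (x across the row, y along it); the names do not tell their order. Only its weight holds a socket there.
- pocket_c_floor (a point): One of four equal square black pockets on the aluminium storage rail: 58 mm outside, 52 mm inside, lip 6 mm above the floor, empty at first. This point: centre of its floor, 14 mm above the bench. They stand in a straight row, about 66 mm apart (x across the row, y along it); the names do not tell their order. Only its weight holds a socket there.
- pocket_d_floor (a point): One of four equal square black pockets on the aluminium storage rail: 58 mm outside, 52 mm inside, lip 6 mm above the floor, empty at first. This point: centre of its floor, 14 mm above the bench. They stand in a straight row, about 66 mm apart (x across the row, y along it); the names do not tell their order. Only its weight holds a socket there.
- hang_ring: The steel hanging ring, 41 mm across, lying flat on the bench against one end of the storage rail (the other end has a black block for a cap). Origin at the middle of the ring, in line with the pockets, about 54 mm from the middle of the nearest pocket. It is fixed.
- spray_can_center (a point): A white and red spray can with a red cap, 53 mm in diameter, 178 mm tall, standing on the far side of the bench, not part of the job. This point is its centre, 89 mm above the bench.

How it is judged:
At the end, for the whole second after the job is handed in: Counted from the hanging ring, the storage pockets hold the 15, 19, 24 and 30 mm sockets in that order, each hole up (within 0.1 rad), foot on the pocket floor (centre 48 to 57 mm up), axis within 12 mm of the pocket's middle, released and at rest (under 0.02 m/s) ((horizontal distance between socket_15_center and pocket_a_floor below 0.012 m or horizontal distance between socket_15_center and pocket_b_floor below 0.012 m or horizontal distance between socket_15_center and pocket_c_floor below 0.012 m or horizontal distance between socket_15_center and pocket_d_floor below 0.012 m) and horizontal distance between socket_15_center and hang_ring between 0.03 and 0.078 m and angle between each of socket_15_center, socket_19_center, socket_24_center, socket_30_center's own z axis and vertical below 0.1 rad and height (world z) of socket_15_center between 0.048 and 0.057 m and linear speed of each of socket_15, socket_19, socket_24, socket_30 below 0.02 m/s and (horizontal distance between socket_19_center and pocket_a_floor below 0.012 m or horizontal distance between socket_19_center and pocket_b_floor below 0.012 m or horizontal distance between socket_19_center and pocket_c_floor below 0.012 m or horizontal distance between socket_19_center and pocket_d_floor below 0.012 m) and horizontal distance between socket_19_center and hang_ring between 0.096 and 0.144 m and height (world z) of socket_19_center between 0.048 and 0.057 m and (horizontal distance between socket_24_center and pocket_a_floor below 0.012 m or horizontal distance between socket_24_center and pocket_b_floor below 0.012 m or horizontal distance between socket_24_center and pocket_c_floor below 0.012 m or horizontal distance between socket_24_center and pocket_d_floor below 0.012 m) and horizontal distance between socket_24_center and hang_ring between 0.162 and 0.21 m and height (world z) of socket_24_center between 0.048 and 0.057 m and (horizontal distance between socket_30_center and pocket_a_floor below 0.012 m or horizontal distance between socket_30_center and pocket_b_floor below 0.012 m or horizontal distance between socket_30_center and pocket_c_floor below 0.012 m or horizontal distance between socket_30_center and pocket_d_floor below 0.012 m) and horizontal distance between socket_30_center and hang_ring between 0.228 and 0.276 m and height (world z) of socket_30_center between 0.048 and 0.057 m); the robot touches nothing.
It fails at once if the spray can is knocked over or shifted by more than 30 mm (distance of spray_can_center from where it was at the start of the episode above 0.03 m or angle between spray_can_center's own z axis and vertical above 0.5 rad).
It fails at once if a socket is slammed into a pocket (impact above 120 N) (contact force between any of socket_15, socket_19, socket_24, socket_30 and pocket_a above 120 N or contact force between any of socket_15, socket_19, socket_24, socket_30 and pocket_b above 120 N or contact force between any of socket_15, socket_19, socket_24, socket_30 and pocket_c above 120 N or contact force between any of socket_15, socket_19, socket_24, socket_30 and pocket_d above 120 N).
It fails at once if a socket is dropped: out of the fingers with its foot more than 25 mm above the pocket floors ((contact force between socket_15 and the fingers below 0.05 N and height (world z) of socket_15_center above 0.078 m) or (contact force between socket_19 and the fingers below 0.05 N and height (world z) of socket_19_center above 0.078 m) or (contact force between socket_24 and the fingers below 0.05 N and height (world z) of socket_24_center above 0.078 m) or (contact force between socket_30 and the fingers below 0.05 N and height (world z) of socket_30_center above 0.078 m)).
It also fails if it takes over 120 s, if anything falls off the work surface, if the arm or the gripper's body presses on something with over 40 N, if the wrist force passes 120 N, or if a joint passes its speed limit or range.

## Working session

There is one attempt and no reset: what is moved stays moved. The work goes in short steps, Python scripts to look and compute and a tool call to move; the robot and the scene stay as the last step left them, time stands still between calls to the robot, and variables do not carry over. Pictures are saved under pics/ and viewed, at most 14 in all, crops included, and the job is handed in when it is done.

Besides the shell and the picture viewer there is one more tool, called after ">>>" as name([rows], argument=value, ...), one row to a line, values as JSON. drive_tool: Moves the arm, as the interface text tells. Its arguments: {"type":"object","properties":{"fingers":{"type":"array"},"delta_pos":{"type":"array"},"yaw":{"type":"array"},"newtons":{"type":"number"}},"required":["fingers","delta_pos","yaw"]}

```bash
mkdir -p pics; python3 - <<'E'
from plant import ctrl
import cv2,numpy as np
for n in ["scene","top"]:
    c=ctrl.camera(n); cv2.imwrite(f"pics/{n}0.png",cv2.cvtColor(c["frame"],cv2.COLOR_RGB2BGR))
    np.savez(f"{n}0.npz",**c); print(n,c["fx"],c["fy"],c["cx"],c["cy"]); print(np.round(c["world_from_camera"],4))
s=ctrl.get_state(); print(s["clock"],s["ee_pos"],np.round(s["tcp_rot"],3),s["opening"])
E
```

```text
scene 354.9669272523949 354.9669272523949 259.7993867367614 194.40548099901395
[[ 7.5400e-02  5.8780e-01 -8.0550e-01  1.3673e+00]
 [ 9.9720e-01 -4.5500e-02  6.0100e-02 -4.4200e-02]
 [-1.3000e-03 -8.0780e-01 -5.8950e-01  6.3060e-01]
 [ 0.0000e+00  0.0000e+00  0.0000e+00  1.0000e+00]]
top 465.14889343213326 465.14889343213326 261.2186165651237 188.70201325101115
[[ 0.0412 -0.9757  0.2154  0.3203]
 [-0.9991 -0.0412  0.0044  0.0185]
 [ 0.0046 -0.2154 -0.9765  1.4159]
 [ 0.      0.      0.      1.    ]]
0.1 [ 0.16678941 -0.57609445  0.23261632] [[ 0.961  0.278 -0.   ]
 [ 0.278 -0.961  0.002]
 [ 0.    -0.002 -1.   ]] 0.9966425794658434
```

View pics/scene0.png

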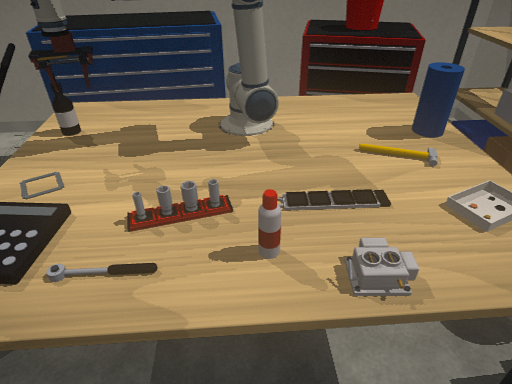

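View pics/top0.png

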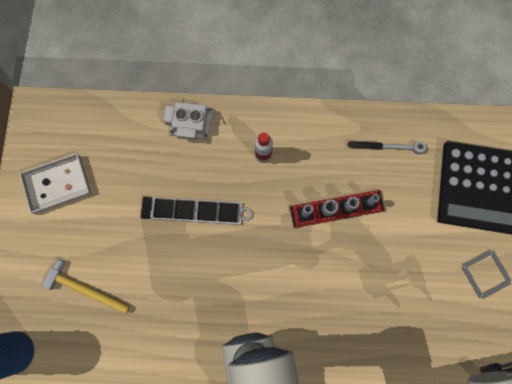

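The scene view shows the red rail with four sockets at pixels (140–215, 180–220), the storage rail at (285–390, 200) and the can at (270, 225). In the top view the ring is at (248, 213), at the right (−y) end of the storage rail, and the red rail runs from (290, 215) to (385, 200). I'll enlarge both rails.

```bash
python3 - <<'E'
import cv2,numpy as np
t=cv2.imread("pics/top0.png");s=cv2.imread("pics/scene0.png")
a=cv2.resize(t[185:233,135:255],None,fx=6,fy=6,interpolation=cv2.INTER_CUBIC)
b=cv2.resize(t[185:233,280:400],None,fx=6,fy=6,interpolation=cv2.INTER_CUBIC)
cv2.imwrite("pics/crop1.png",np.vstack([a,b]))
cv2.imwrite("pics/crop2.png",cv2.resize(s[170:235,120:245],None,fx=6,fy=6,interpolation=cv2.INTER_CUBIC))
E
```

```text
(no output)
```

View pics/crop1.png

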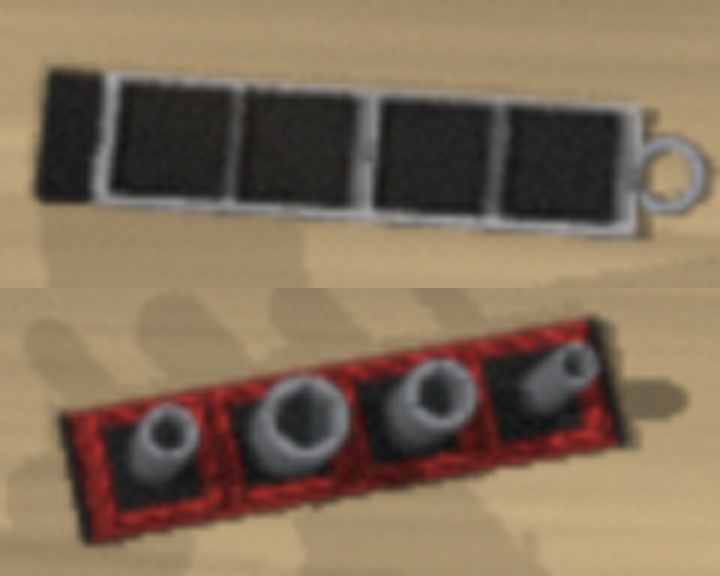

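View pics/crop2.png

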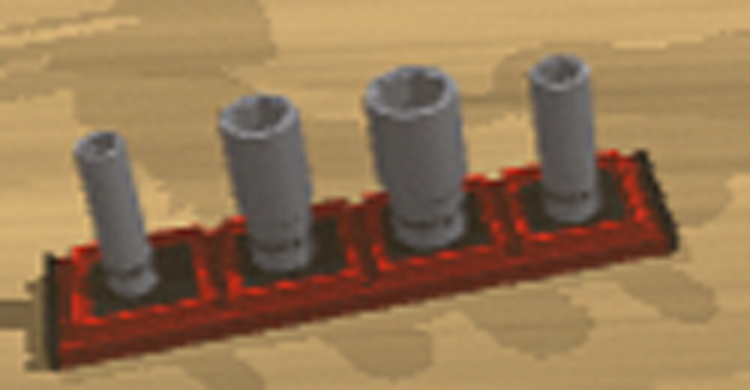

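Counting from the left (+y) in the top view, the red rail holds 19, 30, 24 and 15. The storage pockets are clear of one another, and the ring is at crop pixel (672, 175).

```bash
cat > h.py <<'E'
import numpy as np,cv2
def ray(c,uv):
    T=c["world_from_camera"];d=T[:3,:3]@np.array([(uv[0]-c["cx"])/c["fx"],(uv[1]-c["cy"])/c["fy"],1.]);return T[:3,3],d
def onplane(c,uv,z):
    o,d=ray(c,uv);return o+d*(z-o[2])/d[2]
def two(c1,p1,c2,p2):
    o1,d1=ray(c1,p1);o2,d2=ray(c2,p2);k=np.linalg.lstsq(np.c_[d1,-d2],o2-o1,rcond=None)[0]
    a=o1+k[0]*d1;b=o2+k[1]*d2;return (a+b)/2,np.linalg.norm(a-b)
E
python3 - <<'E'
from h import *
t=dict(np.load("top0.npz"));s=dict(np.load("scene0.npz"))
np.set_printoptions(precision=4,suppress=True)
f=lambda x,o:(x+.5)/6-.5+o
T={19:(172,144),30:(307,126),24:(445,104),15:(577,78)};S={15:(98,147),24:(260,117),30:(413,91),19:(560,71)}
P={}
for n in (19,30,24,15):
    p=(f(T[n][0],280),f(T[n][1],185));q=(f(S[n][0],120),f(S[n][1],170))
    P[n]=onplane(t,p,.092);print(n,P[n],onplane(s,q,.092),*two(t,p,s,q))
# pockets
g=t["frame"].max(2);m=np.zeros_like(g);m[185:233,135:245]=(g[185:233,135:245]<75)*255
n,_,st,ce=cv2.connectedComponentsWithStats(m)
for i in range(1,n):
    if st[i,4]>60: print("blk",st[i],ce[i],onplane(t,ce[i],.017))
m[:]=0; 
print("ring",onplane(t,(f(672,135),f(175,185)),.003))
print("can",onplane(t,(263.5,138),.178))
# wood-silver rail outline via crop corners, z~.014
E
```

```text
19 [ 0.5593 -0.1138  0.092 ] [ 0.562  -0.1115  0.092 ] [ 0.5595 -0.1128  0.0904] 0.002267013830490431
30 [ 0.5708 -0.1787  0.092 ] [ 0.573  -0.1763  0.092 ] [ 0.571  -0.1777  0.0908] 0.0022080537091020407
24 [ 0.5844 -0.2452  0.092 ] [ 0.5881 -0.2415  0.092 ] [ 0.5846 -0.244   0.0899] 0.0033288055091910875
15 [ 0.5999 -0.3092  0.092 ] [ 0.6053 -0.3077  0.092 ] [ 0.6006 -0.3097  0.0887] 0.0006699098592210161
blk [141 197  11  22 200] [146.07  207.475] [0.5555 0.3731 0.017 ]
blk [153 199  42  21 731] [173.6908 208.8618] [0.5547 0.2887 0.017 ]
blk [197 202  21  19 354] [206.9153 210.8898] [0.5527 0.1871 0.017 ]
blk [218 203  21  19 359] [227.8106 212.2061] [0.5513 0.1233 0.017 ]
ring [0.5513 0.0665 0.003 ]
can [0.7385 0.0236 0.178 ]
```

>>> drive_tool([
  [0.1, -0.05, 0],
  [0.21, -0.1, -0.01],
  [0.32, -0.15, -0.02],
  [0.42, -0.2, -0.03],
  [0.53, -0.25, -0.04],
  [0.63, -0.3, -0.05],
  [0.73, -0.35, -0.06],
  [0.83, -0.395, -0.06],
], fingers=[0, 0, 0, 0, 0, 0, 0, 0], yaw=[-0.12, -0.24, -0.36, -0.48, -0.6, -0.72, -0.84, -0.95], newtons=50)

```text
clock: 0.9
ee_pos: [0.3739, -0.3922, 0.2518]
tcp_rot: [[0.513, 0.858, 0.0], [0.858, -0.513, -0.0], [-0.0, 0.0, -1.0]]
ft_force: [1.0, -0.2, -0.4]
opening: 1.001
grip_force: 0.0
```

```bash
cat >> h.py <<'E'
def go(x,y,z,ang):
    from plant import ctrl
    s=ctrl.get_state();R=np.array(s["tcp_rot"]);p=np.array(s["ee_pos"])
    d=R.T@(np.array([x,y,z])-p)/.3
    a=np.degrees(np.arctan2(R[1,0],R[0,0]));print("t",round(s["clock"],2),"pos",np.round(p,4),"ang",round(a,2),"-> d",np.round(d,4),"yaw",round((a-ang)/45,4),"open",round(s["opening"],3),"F",np.round(s["ft_force"],1))
E
python3 -c "
from h import *
go(.58,-.21,.25,101.75)"
```

```text
t 0.9 pos [ 0.3739 -0.3922  0.2518] ang 59.12 -> d [0.8736 0.2778 0.0059] yaw -0.9474 open 1.001 F [ 1.  -0.2 -0.4]
```

>>> drive_tool([
  [0.13, 0.04, 0],
  [0.26, 0.08, 0],
  [0.4, 0.13, 0],
  [0.53, 0.17, 0],
  [0.66, 0.21, 0],
  [0.79, 0.25, 0],
  [0.87, 0.275, 0],
  [0.87, 0.275, 0],
], fingers=[0, 0, 0, 0, 0, 0, 0, 0], yaw=[-0.14, -0.28, -0.42, -0.56, -0.7, -0.84, -0.945, -0.945])

```text
clock: 1.7
ee_pos: [0.5802, -0.2098, 0.2501]
tcp_rot: [[-0.204, 0.979, -0.002], [0.979, 0.204, 0.002], [0.002, -0.001, -1.0]]
ft_force: [-0.2, -0.3, 0.1]
opening: 1.003
grip_force: 0.0
```

```bash
python3 - <<'E'
from h import *
from plant import ctrl
go(.60,-.309,.2,101.75)
c=ctrl.camera("wrist");np.savez("w1.npz",**c);cv2.imwrite("pics/w1.png",cv2.cvtColor(c["frame"],cv2.COLOR_RGB2BGR))
print(c["fx"],c["cx"],c["cy"]);print(np.round(c["world_from_camera"],3))
E
```

```text
t 1.7 pos [ 0.5802 -0.2098  0.2501] ang 101.74 -> d [-0.3376 -0.0025  0.1665] yaw -0.0002 open 1.003 F [-0.2 -0.3  0.1]
297.3186396354542 250.97405094766205 185.1900814634825
[[ 0.979  0.197  0.05   0.567]
 [ 0.203 -0.949 -0.239 -0.145]
 [-0.     0.245 -0.97   0.401]
 [ 0.     0.     0.     1.   ]]
```

View pics/w1.png

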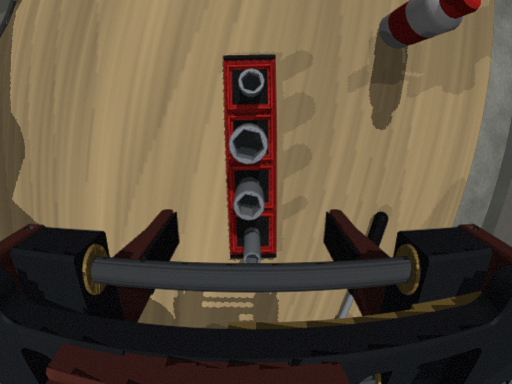

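The wrist view shows the rims at (251, 82) for 19, (248, 144) for 30, (249, 204) for 24 and about (251, 257) for 15. The last is partly behind the gripper.

```bash
cat >> h.py <<'E'
def fish(c,uv,z):
    d=np.array([uv[0]-c["cx"],uv[1]-c["cy"]]);r=np.hypot(*d);th=r/c["fx"];u=d/r*np.sin(th)
    T=c["world_from_camera"];w=T[:3,:3]@np.array([u[0],u[1],np.cos(th)]);o=T[:3,3];return o+w*(z-o[2])/w[2]
E
python3 - <<'E'
from h import *
np.set_printoptions(precision=4,suppress=True)
c=dict(np.load("w1.npz"))
for n,p in {19:(251,82),30:(248,144),24:(249,204),15:(251,257)}.items(): print(n,fish(c,p,.092))
E
```

```text
19 [ 0.5606 -0.1147  0.092 ]
30 [ 0.5707 -0.1787  0.092 ]
24 [ 0.5849 -0.2425  0.092 ]
15 [ 0.6003 -0.3059  0.092 ]
```

>>> drive_tool([
  [-0.11, 0, 0.05],
  [-0.22, 0, 0.12],
  [-0.334, 0, 0.2],
  [-0.334, 0, 0.3],
  [-0.334, 0, 0.4],
  [-0.334, 0, 0.5],
  [-0.334, 0, 0.58],
  [-0.334, 0, 0.625],
], fingers=[0, 0, 0, 0, 0, 0, 0, 0], yaw=[0, 0, 0, 0, 0, 0, 0, 0])

```text
clock: 2.55
ee_pos: [0.5961, -0.3114, 0.0611]
tcp_rot: [[-0.195, 0.981, -0.004], [0.981, 0.195, 0.002], [0.002, -0.003, -1.0]]
ft_force: [0.6, -0.9, 0.0]
opening: 1.001
grip_force: 0.0
```

>>> drive_tool([
  [0, 0, 0],
  [0, 0, 0],
  [0, 0, 0],
  [0, 0, 0],
  [0, 0, 0],
  [0, 0, 0],
  [0, 0, 0],
  [0, 0, 0],
], fingers=[130, 200, 255, 255, 255, 255, 255, 255], yaw=[0, 0, 0, 0, 0, 0, 0, 0])

```text
clock: 3.35
ee_pos: [0.5984, -0.3106, 0.0642]
tcp_rot: [[-0.198, 0.98, 0.0], [0.98, 0.198, -0.0], [-0.0, 0.0, -1.0]]
ft_force: [0.3, -0.3, 0.0]
opening: 0.314
grip_force: 0.2
```

>>> drive_tool([
  [0, 0, 0],
  [0, 0, 0],
  [0, 0, 0],
  [0, 0, 0],
  [0, 0, 0],
  [0, 0, 0],
], fingers=[255, 255, 255, 255, 255, 255], yaw=[0, 0, 0, 0, 0, 0])

```text
clock: 3.95
ee_pos: [0.5984, -0.3106, 0.0642]
tcp_rot: [[-0.198, 0.98, 0.0], [0.98, 0.198, -0.0], [-0.0, 0.0, -1.0]]
ft_force: [1.2, -0.6, -0.5]
opening: 0.233
grip_force: 50.0
```

```bash
python3 -c "
from h import *
go(.5513,.1235,.18,88.8)"
```

```text
t 3.95 pos [ 0.5984 -0.3106  0.0642] ang 101.42 -> d [ 1.4496  0.1326 -0.3861] yaw 0.2805 open 0.233 F [ 1.2 -0.6 -0.5]
```

>>> drive_tool([
  [0, 0, -0.05],
  [0, 0, -0.13],
  [0, 0, -0.23],
  [0, 0, -0.33],
  [0.1, 0.01, -0.385],
  [0.22, 0.02, -0.385],
  [0.35, 0.03, -0.385],
  [0.48, 0.04, -0.385],
], fingers=[255, 255, 255, 255, 255, 255, 255, 255], yaw=[0, 0, 0, 0, 0.03, 0.06, 0.1, 0.15])

```text
clock: 4.75
ee_pos: [0.5812, -0.1661, 0.1808]
tcp_rot: [[-0.079, 0.997, 0.001], [0.997, 0.079, -0.0], [-0.0, 0.001, -1.0]]
ft_force: [0.7, -0.4, -1.2]
opening: 0.237
grip_force: 50.0
```

```bash
python3 -c "
from h import *
go(.5513,.1235,.18,88.8)"
```

```text
t 4.75 pos [ 0.5812 -0.1661  0.1808] ang 94.55 -> d [ 0.97   -0.0227  0.0022] yaw 0.1277 open 0.237 F [ 0.7 -0.4 -1.2]
```

>>> drive_tool([
  [0.14, 0, 0],
  [0.28, -0.01, 0],
  [0.42, -0.01, 0],
  [0.56, -0.015, 0],
  [0.7, -0.02, 0],
  [0.83, -0.02, 0],
  [0.97, -0.022, 0],
  [0.97, -0.022, 0],
], fingers=[255, 255, 255, 255, 255, 255, 255, 255], yaw=[0.02, 0.04, 0.06, 0.08, 0.1, 0.12, 0.127, 0.127])

```text
clock: 5.55
ee_pos: [0.5504, 0.1269, 0.1806]
tcp_rot: [[0.013, 1.0, 0.0], [1.0, -0.013, 0.002], [0.002, 0.0, -1.0]]
ft_force: [-0.5, -0.0, -1.4]
opening: 0.24
grip_force: 50.0
```

>>> drive_tool([
  [0, 0, 0],
], fingers=[255], yaw=[0])

```text
clock: 5.65
ee_pos: [0.5512, 0.123, 0.1804]
tcp_rot: [[0.016, 1.0, 0.001], [1.0, -0.016, -0.001], [-0.001, 0.001, -1.0]]
ft_force: [-0.5, -0.9, -0.9]
opening: 0.236
grip_force: 50.0
```

```bash
python3 - <<'E'
from h import *
from plant import ctrl
go(.5513,.1235,.0645,88.8)
c=ctrl.camera("wrist");np.savez("w2.npz",**c);cv2.imwrite("pics/w2.png",cv2.cvtColor(c["frame"],cv2.COLOR_RGB2BGR))
E
```

```text
t 5.65 pos [0.5512 0.123  0.1804] ang 89.08 -> d [1.900e-03 2.000e-04 3.864e-01] yaw 0.0061 open 0.236 F [-0.5 -0.9 -0.9]
```

View pics/w2.png

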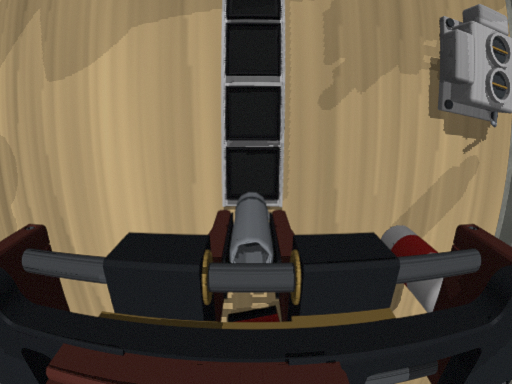

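The wrist view shows pockets at (253, 173), (253, 114), (254, 50) and (254, 5), the last cut off at the top edge. The held socket hangs at (250, 225).

```bash
python3 - <<'E'
from h import *
np.set_printoptions(precision=4,suppress=True)
c=dict(np.load("w2.npz"))
for p in [(253,173),(253,114),(253,50),(255,205)]: print(p,fish(c,p,.018))
g=c["frame"].max(2);m=np.zeros_like(g);m[0:200,215:292]=(g[0:200,215:292]<70)*255
n,_,st,ce=cv2.connectedComponentsWithStats(m)
for i in range(1,n):
    if st[i,4]>60: print("blk",st[i],ce[i],fish(c,ce[i],.017))
t=dict(np.load("top0.npz"))
for x in (640,615,500,365,235,110): print(x,onplane(t,((x+.5)/6-.5+135,211),.014))
for q in ((110,85),(230,85),(230,200),(112,195)): print(q)
E
```

```text
(253, 173) [0.5538 0.1232 0.018 ]
(253, 114) [0.5548 0.1863 0.018 ]
(253, 50) [0.5559 0.2546 0.018 ]
(255, 205) [0.5555 0.087  0.018 ]
blk [ 226    0   55   20 1089] [253.124    9.5014] [0.5569 0.301  0.017 ]
blk [ 225   22   56   55 2963] [252.9048  48.6564] [0.5559 0.2563 0.017 ]
blk [ 225   86   56   55 3013] [252.5626 112.9276] [0.5544 0.1874 0.017 ]
blk [ 225  146   55   54 2695] [252.2642 171.6672] [0.5531 0.1245 0.017 ]
640 [0.5573 0.0828 0.014 ]
615 [0.5567 0.0955 0.014 ]
500 [0.5543 0.1539 0.014 ]
365 [0.5514 0.2225 0.014 ]
235 [0.5486 0.2885 0.014 ]
110 [0.546 0.352 0.014]
(110, 85)
(230, 85)
(230, 200)
(112, 195)
```

>>> drive_tool([
  [-0.002, 0.003, 0.06],
  [-0.002, 0.003, 0.14],
  [-0.002, 0.003, 0.22],
  [-0.002, 0.003, 0.29],
  [-0.002, 0.003, 0.34],
  [-0.002, 0.003, 0.365],
  [-0.002, 0.003, 0.377],
  [-0.002, 0.003, 0.38],
], fingers=[255, 255, 255, 255, 255, 255, 255, 255], yaw=[0, 0, 0, 0, 0, 0, 0, 0])

```text
clock: 6.5
ee_pos: [0.5526, 0.1215, 0.0661]
tcp_rot: [[0.019, 1.0, 0.001], [1.0, -0.019, 0.0], [0.0, 0.001, -1.0]]
ft_force: [-0.3, -0.9, -1.4]
opening: 0.236
grip_force: 50.0
```

>>> drive_tool([
  [0, 0, 0.002],
  [0, 0, 0.004],
  [0, 0, 0.005],
  [0, 0, 0.005],
], fingers=[255, 255, 255, 255], yaw=[0, 0, 0, 0])

```text
clock: 6.9
ee_pos: [0.5524, 0.1219, 0.0645]
tcp_rot: [[0.018, 1.0, 0.001], [1.0, -0.018, 0.0], [0.0, 0.001, -1.0]]
ft_force: [0.7, 0.3, -2.4]
opening: 0.239
grip_force: 50.0
```

>>> drive_tool([
  [0, 0, 0],
  [0, 0, 0],
  [0, 0, 0],
  [0, 0, 0],
  [0, 0, 0],
  [0, 0, 0],
  [0, 0, -0.08],
  [0, 0, -0.2],
], fingers=[200, 150, 100, 60, 30, 0, 0, 0], yaw=[0, 0, 0, 0, 0, 0, 0, 0])

```text
clock: 7.7
ee_pos: [0.5507, 0.1215, 0.1219]
tcp_rot: [[0.018, 1.0, -0.006], [1.0, -0.018, -0.001], [-0.001, -0.006, -1.0]]
ft_force: [0.0, -0.3, -0.1]
opening: 0.838
grip_force: 0.0
```

```bash
python3 - <<'E'
from h import *
from plant import ctrl
go(.56,-.1142,.16,101.75)
c=ctrl.camera("scene");np.savez("s3.npz",**c);b=cv2.cvtColor(c["frame"],cv2.COLOR_RGB2BGR)
cv2.imwrite("pics/s3.png",cv2.resize(b[120:240,230:410],None,fx=4,fy=4,interpolation=cv2.INTER_CUBIC))
E
```

```text
t 7.7 pos [0.5507 0.1215 0.1219] ang 88.96 -> d [-0.7851  0.0447 -0.1266] yaw -0.2843 open 0.838 F [ 0.  -0.3 -0.1]
```

View pics/s3.png

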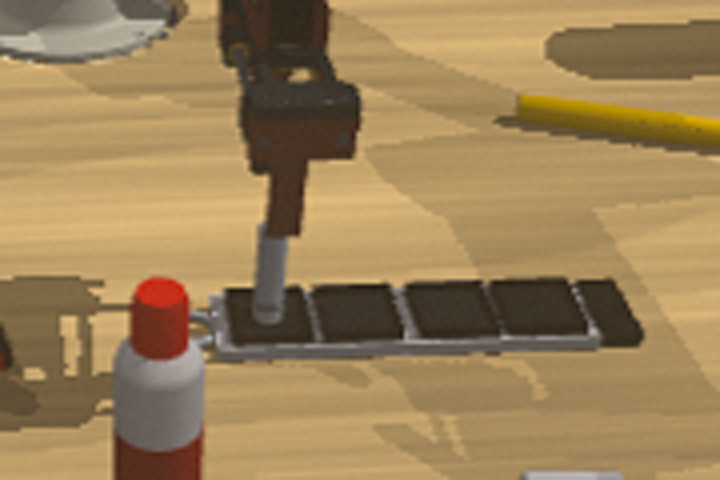

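The 15 mm socket stands upright near the middle of the ring-side pocket (foot at crop pixel (268, 310)). The 19 mm socket is next.

>>> drive_tool([
  [-0.1, 0, -0.12],
  [-0.22, 0.01, -0.12],
  [-0.35, 0.02, -0.12],
  [-0.48, 0.03, -0.12],
  [-0.61, 0.04, -0.12],
  [-0.72, 0.044, -0.12],
  [-0.785, 0.044, -0.1],
  [-0.785, 0.044, -0.05],
], fingers=[0, 0, 0, 0, 0, 0, 0, 0], yaw=[-0.04, -0.08, -0.12, -0.16, -0.2, -0.25, -0.284, -0.284])

```text
clock: 8.55
ee_pos: [0.5618, -0.1167, 0.1403]
tcp_rot: [[-0.2, 0.98, 0.003], [0.98, 0.2, -0.002], [-0.002, 0.003, -1.0]]
ft_force: [0.4, 0.1, -0.1]
opening: 0.998
grip_force: 0.0
```

```bash
python3 -c "
from h import *
go(.5602,-.1142,.0635,101.75)"
```

```text
t 8.55 pos [ 0.5618 -0.1167  0.1403] ang 101.56 -> d [ 0.0097 -0.0042  0.256 ] yaw -0.0043 open 0.998 F [ 0.4  0.1 -0.1]
```

>>> drive_tool([
  [0.004, 0, 0.1],
  [0.004, 0, 0.18],
  [0.004, 0, 0.235],
  [0.004, 0, 0.25],
  [0.004, 0, 0.25],
  [0.004, 0, 0.25],
  [0.004, 0, 0.25],
  [0.004, 0, 0.25],
], fingers=[0, 0, 0, 60, 140, 200, 255, 255], yaw=[0, 0, 0, 0, 0, 0, 0, 0])

```text
clock: 9.35
ee_pos: [0.5616, -0.1129, 0.0654]
tcp_rot: [[-0.203, 0.979, 0.002], [0.979, 0.203, -0.0], [-0.001, 0.002, -1.0]]
ft_force: [0.7, -0.2, 0.3]
opening: 0.586
grip_force: 0.0
```

>>> drive_tool([
  [0, 0, 0],
  [0, 0, 0],
  [0, 0, 0],
  [0, 0, 0],
  [0, 0, 0],
  [0, 0, 0],
  [0, 0, 0],
  [0, 0, 0],
], fingers=[255, 255, 255, 255, 255, 255, 255, 255], yaw=[0, 0, 0, 0, 0, 0, 0, 0])

```text
clock: 10.15
ee_pos: [0.5608, -0.1128, 0.0643]
tcp_rot: [[-0.203, 0.979, -0.0], [0.979, 0.203, -0.0], [-0.0, -0.0, -1.0]]
ft_force: [-2.5, 0.0, 2.6]
opening: 0.309
grip_force: 50.0
```

```bash
python3 -c "
from h import *
go(.5538,.187,.18,88.8)"
```

```text
t 10.15 pos [ 0.5608 -0.1128  0.0643] ang 101.73 -> d [ 0.9832  0.1802 -0.3858] yaw 0.2874 open 0.309 F [-2.5  0.   2.6]
```

>>> drive_tool([
  [0, 0, -0.05],
  [0, 0, -0.13],
  [0, 0, -0.23],
  [0, 0, -0.33],
  [0.1, 0.02, -0.385],
  [0.22, 0.04, -0.385],
  [0.35, 0.06, -0.385],
  [0.48, 0.09, -0.385],
], fingers=[255, 255, 255, 255, 255, 255, 255, 255], yaw=[0, 0, 0, 0, 0.03, 0.06, 0.1, 0.15])

```text
clock: 10.95
ee_pos: [0.5579, 0.035, 0.1805]
tcp_rot: [[-0.085, 0.996, 0.001], [0.996, 0.085, 0.0], [0.0, 0.001, -1.0]]
ft_force: [0.4, 0.2, -0.5]
opening: 0.307
grip_force: 50.0
```

>>> drive_tool([
  [0.14, 0.0, 0],
  [0.28, 0.0, 0],
  [0.42, 0.0, 0],
  [0.51, 0.0, 0],
  [0.51, 0.0, 0],
  [0.51, 0.0, 0],
], fingers=[255, 255, 255, 255, 255, 255], yaw=[0.04, 0.08, 0.12, 0.137, 0.137, 0.137])

```text
clock: 11.55
ee_pos: [0.5446, 0.1865, 0.1799]
tcp_rot: [[0.019, 1.0, 0.0], [1.0, -0.019, -0.0], [-0.0, 0.0, -1.0]]
ft_force: [0.1, -0.7, -2.4]
opening: 0.313
grip_force: 50.0
```

```bash
python3 -c "
from h import *
go(.5538,.1875,.0645,88.8)"
```

```text
t 11.55 pos [0.5446 0.1865 0.1799] ang 88.91 -> d [0.0041 0.0304 0.3845] yaw 0.0025 open 0.313 F [ 0.1 -0.7 -2.4]
```

>>> drive_tool([
  [0.007, 0.03, 0.03],
  [0.007, 0.03, 0.1],
  [0.007, 0.03, 0.19],
  [0.007, 0.03, 0.27],
  [0.007, 0.03, 0.33],
  [0.007, 0.03, 0.36],
  [0.007, 0.03, 0.373],
  [0.007, 0.03, 0.378],
], fingers=[255, 255, 255, 255, 255, 255, 255, 255], yaw=[0, 0, 0, 0, 0, 0, 0, 0])

```text
clock: 12.35
ee_pos: [0.5543, 0.1875, 0.0663]
tcp_rot: [[0.021, 1.0, 0.0], [1.0, -0.021, 0.0], [0.0, 0.0, -1.0]]
ft_force: [0.3, 0.4, -1.6]
opening: 0.312
grip_force: 50.0
```

>>> drive_tool([
  [0, 0, 0.002],
  [0, 0, 0.004],
  [0, 0, 0.005],
  [0, 0, 0.005],
], fingers=[255, 255, 255, 255], yaw=[0, 0, 0, 0])

```text
clock: 12.75
ee_pos: [0.554, 0.1882, 0.0653]
tcp_rot: [[0.02, 1.0, 0.001], [1.0, -0.02, 0.0], [0.0, 0.001, -1.0]]
ft_force: [-0.1, 0.1, -1.4]
opening: 0.311
grip_force: 50.0
```

>>> drive_tool([
  [0, 0, 0],
  [0, 0, 0],
  [0, 0, 0],
  [0, 0, 0],
  [0, 0, 0],
  [0, 0, 0],
  [0, 0, -0.08],
  [0, 0, -0.2],
], fingers=[200, 150, 100, 60, 30, 0, 0, 0], yaw=[0, 0, 0, 0, 0, 0, 0, 0])

```text
clock: 13.55
ee_pos: [0.5523, 0.1876, 0.1224]
tcp_rot: [[0.021, 1.0, -0.006], [1.0, -0.021, -0.002], [-0.002, -0.006, -1.0]]
ft_force: [-0.3, 0.0, -0.0]
opening: 0.912
grip_force: 0.0
```

```bash
python3 -c "
from h import *
go(.585,-.2435,.14,101.75)"
```

```text
t 13.55 pos [0.5523 0.1876 0.1224] ang 88.82 -> d [-1.4345  0.1384 -0.0572] yaw -0.2873 open 0.912 F [-0.3  0.  -0. ]
```

>>> drive_tool([
  [-0.06, 0, -0.12],
  [-0.18, 0.02, -0.12],
  [-0.31, 0.03, -0.12],
  [-0.44, 0.05, -0.12],
  [-0.57, 0.06, -0.12],
  [-0.7, 0.08, -0.12],
  [-0.83, 0.09, -0.12],
  [-0.95, 0.1, -0.12],
], fingers=[0, 0, 0, 0, 0, 0, 0, 0], yaw=[-0.03, -0.06, -0.1, -0.14, -0.18, -0.22, -0.26, -0.287])

```text
clock: 14.35
ee_pos: [0.5778, -0.0993, 0.1608]
tcp_rot: [[-0.204, 0.979, 0.0], [0.979, 0.204, -0.0], [-0.0, 0.0, -1.0]]
ft_force: [-0.3, 0.3, -0.3]
opening: 1.003
grip_force: 0.0
```

```bash
python3 -c "
from h import *
go(.585,-.2435,.14,101.75)"
```

```text
t 14.35 pos [ 0.5778 -0.0993  0.1608] ang 101.78 -> d [-0.4753 -0.0747  0.0694] yaw 0.0007 open 1.003 F [-0.3  0.3 -0.3]
```

>>> drive_tool([
  [-0.12, -0.02, 0],
  [-0.24, -0.04, 0],
  [-0.37, -0.06, 0],
  [-0.475, -0.074, 0.03],
  [-0.475, -0.074, 0.12],
  [-0.475, -0.074, 0.22],
  [-0.475, -0.074, 0.3],
  [-0.475, -0.074, 0.32],
], fingers=[0, 0, 0, 0, 0, 0, 0, 0], yaw=[0, 0, 0, 0, 0, 0, 0, 0])

```text
clock: 15.15
ee_pos: [0.5834, -0.2409, 0.0607]
tcp_rot: [[-0.203, 0.979, -0.006], [0.979, 0.203, 0.003], [0.004, -0.005, -1.0]]
ft_force: [0.2, -0.4, -0.0]
opening: 1.001
grip_force: 0.0
```

>>> drive_tool([
  [0, 0, 0],
  [0, 0, 0],
  [0, 0, 0],
  [0, 0, 0],
  [0, 0, 0],
  [0, 0, 0],
  [0, 0, 0],
  [0, 0, 0],
], fingers=[60, 120, 170, 210, 255, 255, 255, 255], yaw=[0, 0, 0, 0, 0, 0, 0, 0])

```text
clock: 15.95
ee_pos: [0.5851, -0.2416, 0.065]
tcp_rot: [[-0.203, 0.979, -0.0], [0.979, 0.203, -0.0], [-0.0, -0.0, -1.0]]
ft_force: [-1.6, -0.0, 2.1]
opening: 0.391
grip_force: 50.0
```

>>> drive_tool([
  [0, 0, 0],
  [0, 0, 0],
  [0, 0, 0],
  [0, 0, 0],
], fingers=[255, 255, 255, 255], yaw=[0, 0, 0, 0])

```text
clock: 16.35
ee_pos: [0.585, -0.2416, 0.0649]
tcp_rot: [[-0.203, 0.979, -0.0], [0.979, 0.203, -0.0], [-0.0, -0.0, -1.0]]
ft_force: [-2.6, 0.2, 3.4]
opening: 0.395
grip_force: 50.0
```

```bash
python3 -c "
from h import *
go(.5552,.256,.18,88.8)"
```

```text
t 16.35 pos [ 0.585  -0.2416  0.0649] ang 101.73 -> d [ 1.6443  0.2397 -0.3838] yaw 0.2873 open 0.395 F [-2.6  0.2  3.4]
```

>>> drive_tool([
  [0, 0, -0.05],
  [0, 0, -0.13],
  [0, 0, -0.23],
  [0, 0, -0.33],
  [0.1, 0.02, -0.385],
  [0.22, 0.04, -0.385],
  [0.35, 0.06, -0.385],
  [0.48, 0.07, -0.385],
], fingers=[255, 255, 255, 255, 255, 255, 255, 255], yaw=[0, 0, 0, 0, 0.03, 0.06, 0.1, 0.15])

```text
clock: 17.15
ee_pos: [0.5765, -0.0948, 0.1807]
tcp_rot: [[-0.085, 0.996, 0.001], [0.996, 0.085, 0.0], [0.0, 0.001, -1.0]]
ft_force: [0.1, 1.0, -2.7]
opening: 0.393
grip_force: 50.0
```

```bash
python3 -c "
from h import *
go(.5552,.256,.18,88.8)"
```

```text
t 17.15 pos [ 0.5765 -0.0948  0.1807] ang 94.89 -> d [1.171  0.029  0.0027] yaw 0.1354 open 0.393 F [ 0.1  1.  -2.7]
```

>>> drive_tool([
  [0.12, 0.0, 0],
  [0.25, 0.005, 0],
  [0.38, 0.01, 0],
  [0.51, 0.015, 0],
  [0.64, 0.02, 0],
  [0.77, 0.025, 0],
  [0.89, 0.028, 0],
  [1.0, 0.028, 0],
], fingers=[255, 255, 255, 255, 255, 255, 255, 255], yaw=[0.02, 0.04, 0.06, 0.08, 0.1, 0.12, 0.135, 0.135])

```text
clock: 17.95
ee_pos: [0.5584, 0.2054, 0.1805]
tcp_rot: [[0.018, 1.0, 0.0], [1.0, -0.018, 0.001], [0.001, 0.0, -1.0]]
ft_force: [0.9, 0.0, -2.5]
opening: 0.392
grip_force: 50.0
```

>>> drive_tool([
  [0.1, 0, 0],
  [0.155, 0, 0],
  [0.155, 0, 0],
  [0.155, 0, 0],
], fingers=[255, 255, 255, 255], yaw=[0, 0, 0, 0])

```text
clock: 18.35
ee_pos: [0.5597, 0.2493, 0.1802]
tcp_rot: [[0.019, 1.0, -0.0], [1.0, -0.019, -0.001], [-0.001, -0.0, -1.0]]
ft_force: [0.0, -0.9, -1.8]
opening: 0.393
grip_force: 50.0
```

```bash
python3 - <<'E'
from h import *
from plant import ctrl
go(.5552,.257,.065,88.8)
c=ctrl.camera("wrist");np.savez("w4.npz",**c);cv2.imwrite("pics/w4.png",cv2.cvtColor(c["frame"],cv2.COLOR_RGB2BGR))
g=c["frame"].max(2);m=np.zeros_like(g);m[0:225,215:292]=(g[0:225,215:292]<70)*255
n,_,st,ce=cv2.connectedComponentsWithStats(m)
for i in range(1,n):
    if st[i,4]>60: print("blk",st[i],ce[i],fish(c,ce[i],.017))
E
```

```text
t 18.35 pos [0.5597 0.2493 0.1802] ang 88.92 -> d [ 0.0257 -0.0155  0.3838] yaw 0.0027 open 0.393 F [ 0.  -0.9 -1.8]
blk [ 216   45   63   27 1696] [247.02476415  57.99233491] [0.55839312 0.37234535 0.017     ]
blk [ 220   79   55   56 2972] [246.98923284 106.48216689] [0.55735082 0.32056984 0.017     ]
blk [ 220  138   54   56 2841] [246.70573742 164.85920451] [0.55573877 0.25833635 0.017     ]
blk [215 194  58  31 361] [233.46260388 207.96952909] [0.5398696  0.20993825 0.017     ]
blk [281 211  11  14 143] [286.25874126 217.94405594] [0.59905256 0.19675721 0.017     ]
```

View pics/w4.png

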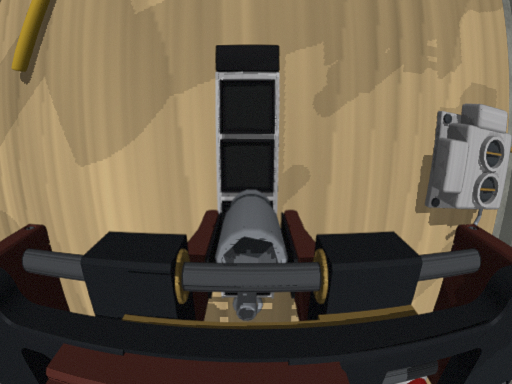

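Past the held socket, the two far pockets are at (247, 165) and (247, 106) and the black cap is at (247, 58). P3 is at about (0.5555, 0.257) and P4 at about (0.557, 0.3207).

>>> drive_tool([
  [0.029, -0.014, 0.03],
  [0.029, -0.014, 0.1],
  [0.029, -0.014, 0.19],
  [0.029, -0.014, 0.27],
  [0.029, -0.014, 0.33],
  [0.029, -0.014, 0.36],
  [0.029, -0.014, 0.373],
  [0.029, -0.014, 0.377],
], fingers=[255, 255, 255, 255, 255, 255, 255, 255], yaw=[0, 0, 0, 0, 0, 0, 0, 0])

```text
clock: 19.2
ee_pos: [0.5557, 0.2584, 0.0673]
tcp_rot: [[0.019, 1.0, 0.0], [1.0, -0.019, 0.0], [0.0, 0.0, -1.0]]
ft_force: [-0.6, -0.6, -3.1]
opening: 0.392
grip_force: 50.0
```

>>> drive_tool([
  [0, 0, 0.002],
  [0, 0, 0.004],
  [0, 0, 0.005],
  [0, 0, 0.005],
], fingers=[255, 255, 255, 255], yaw=[0, 0, 0, 0])

```text
clock: 19.6
ee_pos: [0.5558, 0.2587, 0.0661]
tcp_rot: [[0.019, 1.0, 0.001], [1.0, -0.019, 0.0], [0.0, 0.001, -1.0]]
ft_force: [-0.8, 0.2, -2.9]
opening: 0.393
grip_force: 50.0
```

>>> drive_tool([
  [0, 0, 0],
  [0, 0, 0],
  [0, 0, 0],
  [0, 0, 0],
  [0, 0, 0],
  [0, 0, 0],
  [0, 0, -0.08],
  [0, 0, -0.2],
], fingers=[200, 150, 100, 60, 30, 0, 0, 0], yaw=[0, 0, 0, 0, 0, 0, 0, 0])

```text
clock: 20.4
ee_pos: [0.5541, 0.258, 0.1231]
tcp_rot: [[0.019, 1.0, -0.006], [1.0, -0.019, -0.002], [-0.002, -0.006, -1.0]]
ft_force: [-0.2, -0.2, -0.2]
opening: 0.921
grip_force: 0.0
```

>>> drive_tool([
  [-0.06, 0, -0.12],
  [-0.18, 0.01, -0.12],
  [-0.31, 0.02, -0.12],
  [-0.44, 0.02, -0.12],
  [-0.57, 0.03, -0.12],
  [-0.7, 0.04, -0.12],
  [-0.83, 0.05, -0.12],
  [-0.95, 0.05, -0.12],
], fingers=[0, 0, 0, 0, 0, 0, 0, 0], yaw=[-0.03, -0.06, -0.1, -0.14, -0.18, -0.22, -0.26, -0.287])

```text
clock: 21.2
ee_pos: [0.5651, -0.0285, 0.1618]
tcp_rot: [[-0.206, 0.979, 0.0], [0.979, 0.206, -0.0], [-0.0, 0.0, -1.0]]
ft_force: [1.0, 0.3, -0.9]
opening: 1.002
grip_force: 0.0
```

```bash
python3 -c "
from h import *
go(.571,-.1785,.0645,101.75)"
```

```text
t 21.2 pos [ 0.5651 -0.0285  0.1618] ang 101.87 -> d [-0.4933 -0.0839  0.3244] yaw 0.0027 open 1.002 F [ 1.   0.3 -0.9]
```

>>> drive_tool([
  [-0.12, -0.02, 0],
  [-0.24, -0.04, 0],
  [-0.37, -0.06, 0],
  [-0.493, -0.084, 0.02],
  [-0.493, -0.084, 0.1],
  [-0.493, -0.084, 0.2],
  [-0.493, -0.084, 0.29],
  [-0.493, -0.084, 0.322],
], fingers=[0, 0, 0, 0, 0, 0, 0, 0], yaw=[0, 0, 0, 0, 0, 0, 0, 0])

```text
clock: 22.0
ee_pos: [0.5691, -0.1761, 0.0614]
tcp_rot: [[-0.205, 0.979, -0.005], [0.979, 0.205, 0.002], [0.003, -0.004, -1.0]]
ft_force: [0.7, 1.1, -1.1]
opening: 1.001
grip_force: 0.0
```

>>> drive_tool([
  [0, 0, 0],
  [0, 0, 0],
  [0, 0, 0],
  [0, 0, 0],
  [0, 0, 0],
  [0, 0, 0],
  [0, 0, 0],
  [0, 0, 0],
], fingers=[60, 120, 170, 210, 255, 255, 255, 255], yaw=[0, 0, 0, 0, 0, 0, 0, 0])

```text
clock: 22.8
ee_pos: [0.5708, -0.1767, 0.0655]
tcp_rot: [[-0.205, 0.979, 0.0], [0.979, 0.205, -0.0], [-0.0, 0.0, -1.0]]
ft_force: [-0.9, 0.2, 2.7]
opening: 0.471
grip_force: 49.9
```

>>> drive_tool([
  [0, 0, 0],
  [0, 0, 0],
  [0, 0, 0],
  [0, 0, 0],
], fingers=[255, 255, 255, 255], yaw=[0, 0, 0, 0])

```text
clock: 23.2
ee_pos: [0.5709, -0.1767, 0.0655]
tcp_rot: [[-0.205, 0.979, 0.0], [0.979, 0.205, -0.0], [-0.0, 0.0, -1.0]]
ft_force: [-2.3, 0.2, 5.6]
opening: 0.475
grip_force: 49.9
```

```bash
python3 -c "
from h import *
go(.557,.321,.18,88.8)"
```

```text
t 23.2 pos [ 0.5709 -0.1767  0.0655] ang 101.82 -> d [ 1.6331  0.2948 -0.3823] yaw 0.2894 open 0.475 F [-2.3  0.2  5.6]
```

>>> drive_tool([
  [0, 0, -0.05],
  [0, 0, -0.13],
  [0, 0, -0.23],
  [0, 0, -0.33],
  [0.1, 0.02, -0.385],
  [0.22, 0.04, -0.385],
  [0.35, 0.06, -0.385],
  [0.48, 0.08, -0.385],
], fingers=[255, 255, 255, 255, 255, 255, 255, 255], yaw=[0, 0, 0, 0, 0.03, 0.06, 0.1, 0.15])

```text
clock: 24.0
ee_pos: [0.5644, -0.0293, 0.1801]
tcp_rot: [[-0.087, 0.996, -0.001], [0.996, 0.087, 0.001], [0.001, -0.001, -1.0]]
ft_force: [0.7, 0.7, -3.9]
opening: 0.474
grip_force: 49.9
```

>>> drive_tool([
  [0.12, 0.01, 0],
  [0.25, 0.02, 0],
  [0.38, 0.03, 0],
  [0.51, 0.04, 0],
  [0.64, 0.05, 0],
  [0.77, 0.06, 0],
  [0.89, 0.07, 0],
  [1.0, 0.07, 0],
], fingers=[255, 255, 255, 255, 255, 255, 255, 255], yaw=[0.02, 0.04, 0.06, 0.08, 0.1, 0.12, 0.138, 0.138])

```text
clock: 24.8
ee_pos: [0.5586, 0.2719, 0.1796]
tcp_rot: [[0.019, 1.0, -0.002], [1.0, -0.019, -0.0], [-0.0, -0.002, -1.0]]
ft_force: [0.9, -0.8, -5.3]
opening: 0.473
grip_force: 49.9
```

>>> drive_tool([
  [0.1, 0, 0],
  [0.15, 0, 0],
  [0.15, 0, 0],
  [0.15, 0, 0],
], fingers=[255, 255, 255, 255], yaw=[0, 0, 0, 0])

```text
clock: 25.2
ee_pos: [0.5601, 0.3142, 0.18]
tcp_rot: [[0.02, 1.0, -0.001], [1.0, -0.02, -0.001], [-0.001, -0.001, -1.0]]
ft_force: [-0.5, -0.8, -4.2]
opening: 0.476
grip_force: 49.9
```

```bash
python3 -c "
from h import *
go(.557,.3215,.0655,88.8)"
```

```text
t 25.2 pos [0.5601 0.3142 0.18  ] ang 88.86 -> d [ 0.0246 -0.0105  0.3817] yaw 0.0014 open 0.476 F [-0.5 -0.8 -4.2]
```

>>> drive_tool([
  [0.026, -0.01, 0.03],
  [0.026, -0.01, 0.1],
  [0.026, -0.01, 0.19],
  [0.026, -0.01, 0.27],
  [0.026, -0.01, 0.33],
  [0.026, -0.01, 0.36],
  [0.026, -0.01, 0.371],
  [0.026, -0.01, 0.375],
], fingers=[255, 255, 255, 255, 255, 255, 255, 255], yaw=[0, 0, 0, 0, 0, 0, 0, 0])

```text
clock: 26.0
ee_pos: [0.5575, 0.3226, 0.0684]
tcp_rot: [[0.02, 1.0, 0.001], [1.0, -0.02, 0.0], [0.0, 0.001, -1.0]]
ft_force: [0.3, 0.3, -3.0]
opening: 0.468
grip_force: 49.9
```

>>> drive_tool([
  [0, 0, 0.002],
  [0, 0, 0.004],
  [0, 0, 0.005],
  [0, 0, 0.005],
], fingers=[255, 255, 255, 255], yaw=[0, 0, 0, 0])

```text
clock: 26.4
ee_pos: [0.5574, 0.323, 0.067]
tcp_rot: [[0.02, 1.0, 0.001], [1.0, -0.02, 0.0], [0.0, 0.001, -1.0]]
ft_force: [-0.1, 0.2, -4.7]
opening: 0.471
grip_force: 49.9
```

>>> drive_tool([
  [0, 0, 0],
  [0, 0, 0],
  [0, 0, 0],
  [0, 0, 0],
  [0, 0, 0],
  [0, 0, 0],
  [0, 0, -0.08],
  [0, 0, -0.2],
], fingers=[200, 150, 100, 60, 30, 0, 0, 0], yaw=[0, 0, 0, 0, 0, 0, 0, 0])

```text
clock: 27.2
ee_pos: [0.5559, 0.3221, 0.1241]
tcp_rot: [[0.02, 1.0, -0.005], [1.0, -0.02, -0.003], [-0.003, -0.005, -1.0]]
ft_force: [0.4, 0.4, -0.1]
opening: 0.976
grip_force: 0.0
```

>>> drive_tool([
  [0, 0, -0.1],
  [0, 0, -0.2],
  [-0.1, 0, -0.25],
  [-0.22, 0, -0.25],
  [-0.35, 0, -0.25],
  [-0.48, 0, -0.25],
  [-0.6, 0, -0.25],
  [-0.7, 0, -0.25],
], fingers=[0, 0, 0, 0, 0, 0, 0, 0], yaw=[0, 0, 0, 0, 0, 0, 0, 0])

```text
clock: 28.0
ee_pos: [0.5529, 0.111, 0.202]
tcp_rot: [[0.021, 1.0, 0.001], [1.0, -0.021, -0.0], [-0.0, 0.001, -1.0]]
ft_force: [0.3, -0.1, -0.3]
opening: 1.0
grip_force: 0.0
```

>>> drive_tool([
  [-0.1, 0, 0],
  [-0.2, 0, 0],
  [-0.3, 0, 0],
  [-0.4, 0, 0],
  [-0.45, 0, 0],
  [-0.45, 0, 0],
  [-0.45, 0, 0],
  [-0.45, 0, 0],
], fingers=[0, 0, 0, 0, 0, 0, 0, 0], yaw=[0, 0, 0, 0, 0, 0, 0, 0])

```text
clock: 28.8
ee_pos: [0.5505, -0.0208, 0.2016]
tcp_rot: [[0.018, 1.0, 0.0], [1.0, -0.018, 0.001], [0.001, 0.0, -1.0]]
ft_force: [-0.1, 0.0, 0.4]
opening: 0.995
grip_force: 0.0
```

```bash
python3 - <<'E'
from h import *
from plant import ctrl
go(.557,.3215,.0655,88.8)
o=[]
for n,r in (("top",(slice(175,235),slice(130,270))),("scene",(slice(155,225),slice(260,400)))):
    c=ctrl.camera(n);np.savez(n+"9.npz",**c);o.append(cv2.resize(cv2.cvtColor(c["frame"],cv2.COLOR_RGB2BGR)[r],None,fx=4,fy=4,interpolation=cv2.INTER_CUBIC))
cv2.imwrite("pics/end.png",np.vstack(o))
E
```

```text
t 28.8 pos [ 0.5505 -0.0208  0.2016] ang 88.95 -> d [1.1411e+00 7.0000e-04 4.5420e-01] yaw 0.0033 open 0.995 F [-0.1  0.   0.4]
```

View pics/end.png

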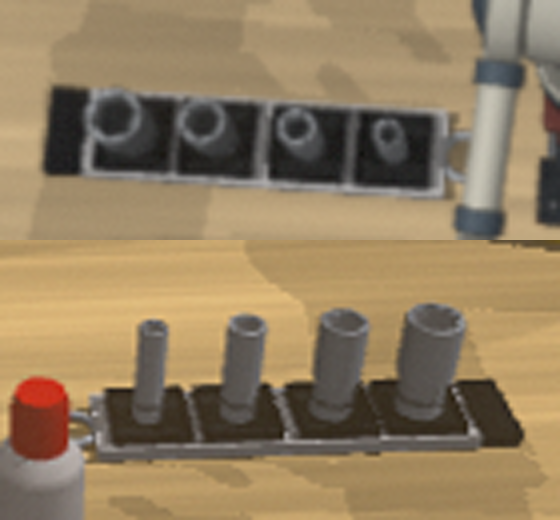

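All four sockets stand upright in the right order. Their rims in the top crop are at (116, 117), (203, 121), (298, 128) and (389, 139). I'll check these against the pocket centres before handing in.

```bash
python3 - <<'E'
from h import *
t=dict(np.load("top9.npz"))
for p,k in (((116,117),(.557,.3207)),((203,121),(.5555,.257)),((298,128),(.5538,.188)),((389,137),(.5525,.124))):
    w=onplane(t,((p[0]+.5)/4-.5+130,(p[1]+.5)/4-.5+175),.092);print(np.round(w,4),np.round(w[:2]-k,4))
E
```

```text
[0.5549 0.3188 0.092 ] [-0.0021 -0.0019]
[0.5546 0.2558 0.092 ] [-0.0009 -0.0012]
[0.5524 0.187  0.092 ] [-0.0014 -0.001 ]
[0.5486 0.121  0.092 ] [-0.0039 -0.003 ]
```

All four are within about 5 mm of their pocket centres (limit 12 mm), so I'm handing in.

```bash
python3 -c "
from plant import ctrl
print(ctrl.hand_in())"
```

```text
the job is handed in; nothing more can be done
None
```

The 15, 19, 24 and 30 mm sockets stand upright in the storage rail in that order from the hanging ring, each within about 5 mm of its pocket's middle by camera. The spray can was left alone, and the job was handed in at about 29 s of the 120 s allowed; no verdict came back.

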